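# Steady a rocking pot stand with its screw foot and lock it

## Task

The low pot stand rocks because its screw foot is too short: turn the three-spoked handwheel clockwise, by pushing its spokes round, until the stand is level and stands firmly on all four feet. Then lock the foot by swinging the lock lever clockwise under the wheel as far as it goes. Keep the stand where it is with its pot upright on it, and leave the other things alone.

Things in the scene. Friction and masses are not known exactly. Their poses are not given: they have to be found in the camera images.
- stand: low stand, slatted wooden deck 200 x 200 mm, deck top 65 mm above its origin; loose, 2.2 to 3.5 kg in all. Origin: centre of the underside, in the plane of the three fixed rubber feet at (80, 80), (80, -80) and (-80, -80) mm. The fourth foot, a screw foot at (-80, +80) mm, starts 5 to 11 mm too short, so the stand leans towards it by 0.04 to 0.10 rad. Axes along the deck sides, z up
- wheel_hub (a point): centre of the handwheel's hub (34 mm across, 25 mm high), on the screw's upright axis at (-80, +80) mm of the stand, about 111 mm above the bench throughout. Three level spokes, 120 degrees apart, 12 mm thick, end in 20 mm black balls and reach 72 mm from the axis; nothing above them; about 22 mm free below them, down to the lock nut and its arm
- spoke_end (a point): centre of the ball at the end of one of the three spokes, 62 mm from the hub centre, at the hub's height; turns with the wheel
- handwheel (a joint): turn of the handwheel in rad, from -2.5 to 5.4, growing clockwise seen from above; the foot comes down 16 mm a turn (2.55 mm a rad). The foot is as long as the other three, and the stand level, at 3.14; above that the stand rocks again on the other corners. Turns stiffly (0.06 N m, about 1.5 N at a spoke) and stays where it is left; starts between -1.2 and 1.1
- lock_lever (a joint): turn of the lock lever in rad about the same upright axis, growing clockwise seen from above: it starts loose between 0 and 0.25 and is locked at its stop at 0.9, where it lies over the deck, 0.35 rad clockwise of the stand's +x direction (loose at 0 it points 0.55 rad anticlockwise of +x). Needs about 1 N at its grip and stays where it is left
- lever_grip (a point): centre of the lock lever's upright black grip, a cylinder 20 mm across and 30 mm high, 110 mm from the screw's axis, about 104 mm above the bench when the stand is level (top about 119 mm); its arm runs level from the nut under the wheel at 76 mm above the bench, 11 mm thick
- pot: terracotta flower pot, 74 mm across at the rim, 65 mm high, standing loose on the deck 20 to 60 mm towards +x and 40 to 60 mm towards -y of its centre; origin at the centre of its underside, z up
- spirit_level: red spirit level 23 x 237 x 41 mm lying on the bench to the right; a bystander; origin at the centre of its underside
- tape_measure: yellow tape measure 38 x 82 x 64 mm on the bench to the right; a bystander; origin at the centre of its underside

How it is judged (in metres and radians):
On the way, in this order (a step that is already met when the one before it is completed fails the run):
1. the stand is level (within 0.014 rad) and at rest while the lock lever is still loose (below 0.45 rad) (angle between stand's own z axis and vertical below 0.014 rad and angular speed of stand below 0.05 rad/s and value of joint lock_lever below 0.45 rad and value of joint handwheel above 2.2 rad), for 0.3 s.
2. the lock lever is swung home (value of joint lock_lever above 0.8 rad), for 0.2 s.
At the end, for the whole second after the job is handed in: The stand is at rest and level within 0.014 rad (0.8 degrees), with its screw foot within about 2 mm of the length of the other feet (handwheel between 2.3 and 4.1 rad), the lock lever swung home (above 0.8 of 0.9 rad), and the pot still upright on the deck (angle between stand's own z axis and vertical below 0.014 rad and angular speed of stand below 0.05 rad/s and value of joint handwheel between 2.3 and 4.1 rad and value of joint lock_lever above 0.8 rad and angle between pot's own z axis and vertical below 0.1 rad and z of pot in the frame of stand above 0.055 m and linear speed of pot below 0.02 m/s); the robot touches nothing.
It fails at once if the stand is shoved more than 50 mm from its place (distance of stand from where it was at the start of the episode above 0.05 m).
It fails at once if the pot tips or falls off the deck (angle between pot's own z axis and vertical above 0.35 rad or z of pot in the frame of stand below 0.04 m).
It fails at once if the spirit level or the tape measure is moved more than 30 mm (distance of any of spirit_level, tape_measure from where it was at the start of the episode above 0.03 m).
It also fails if it takes over 58 s, if anything falls off the work surface, if the arm or the gripper's body presses on something with over 40 N, if the wrist force passes 120 N, or if a joint passes its speed limit or range.

## Robot

A 6-joint arm with a two-finger parallel gripper is mounted at the origin on a cart in front of the work surface, level with it; the furniture and walls round the work are solid. World frame = base frame: x ahead of the robot, y to its left, z up, the work surface at z = 0. Lengths are in m, angles in degrees, forces in N, time in s.
With the tool pointing down it reaches from about 0.35 to 1 m from the base axis. Payload 7.1 kg.
Tool frame: the origin (TCP) lies on the centre line of the jaws, within the pads' length; the fingertips stand 14 mm ahead of it and the grasp point (between the pads) lies 5 mm behind it; z points along the fingers, y is the line along which they close (so a half turn about z gives the same grasp; the last joint's range is limited). The gripper opens to 85 mm and grips with 20 to 120 N. Pads are 22 mm wide; open, the fingers measure 114 mm over their backs; the gripper's body (76 mm by 85 mm) begins 54 mm behind the grasp point. The pads swing forward as they close: fully open they stand 13 mm farther back than shut.
Start: joints at [66.635, 24.242, 93.386, -0, 62.372, -1.089], TCP at [0.237, 0.578, 0.245] pointing down, gripper open.
Joint ranges: [-172.04, 172.04], [-51.8, 120.97], [4.93, 147.93], [-75.15, 255.16], [6.16, 154.13], [-145.62, 145.62]. Speed limits (degrees/s): [136.94, 136.94, 172.46, 180, 180, 180].

## Interface

Orientations are given as [roll, pitch, yaw] about the fixed x, y, z axes, in that order (R = Rz(yaw) Ry(pitch) Rx(roll)).
In Python, from cell import status, eyes, order, finder gives the robot as it stands. The module is installed in compiled form; this text tells all that it offers.
- The arm moves only by the tool send_rows, never from a script. Its argument "rows" is a list of rows, each an object of numbers: "gripper": the closure, from 0 (fully open) to 1 (shut); "dx", "dy", "dz": the shift along the tool's x, y, z in m; "rx", "ry", "rz": the turn, a rotation vector about the tool's x, y, z in degrees. A call has exactly 5 rows; each row is the pose to reach, as a shift and turn from the pose commanded when the call began, along the tool's axes at that moment; what a row does not reach only later rows make up. A row lasts 1/8 s, in which the tool goes at most 62.5 mm and 10.7 degrees, less where a joint would pass 70% of its speed; a pose out of reach is approached as far as the arm can. A call with a gripper value outside its range is refused whole. The fingers move at their own pace and stop on an object; the grip force is fixed at half the most. Time passes only in rows, so rows that repeat a pose let the fingers close, or fill a call up. It gives the time, the measured TCP pose, the force, the opening and the grip force at its end, in the units of the state.
- status.get_obs(): the state, without advancing time (a new reading comes with each control period).
- eyes.camera(name): name is "scene" or "top"; returns a dict with "pixels" (400x640x3 uint8, red, green, blue), "intrinsics" (3x3 intrinsics, pixels), "distortion" ([k1, k2, p1, p2, k3] as OpenCV has them; the pictures are not rectified), "world_from_camera" (4x4, takes a point from camera to world coordinates). Camera axes: x right, y up, looking along -z (the intrinsics and any distortion apply to the point x, -y, -z); pixel columns grow to the right and rows downward; lengths in m; the calibration is good to about 2 mm. A picture is of the moment at which its call begins. There is no depth.
- order.finish_job(): hands the job in; it is judged then, once.
Trained networks look in a picture, given as the dict that the camera call returned (one of the last four; its "shot" number tells which), for a name from the list of things; names that differ only in an ending like _2 or _b are one class to them, and where a whole thing is asked for, a point or a joint stands for the part that bears it (a point fixed in the world has none). Each returns a list of dicts, best first, with "score" (0 to 1); they miss things now and then, are a little off and sometimes report something else, mostly with a low value. They report only what shows in the picture. A call takes as long as a camera call.
- finder.search_frame(thing, picture): "xyz" ([x, y, z] in m, in world coordinates, good to about 4 mm: the middle of the surface that is visible of it).
- finder.tip_of(thing, picture): "xyz" ([x, y, z] in m, in world coordinates, good to about 4 mm: a listed point, or the origin of a listed thing).
The state is a dict: "t": time; "joint_positions": joint angles; "qd": joint speeds; "joint_torque": joint torques, N m; "ee_pos": TCP position; "ee_rot": TCP orientation; "ft_force": force on the tool from outside, world axes, zero at the start; "moment": the same for the moment, N m; "width": finger opening in m; "finger_force": force on a finger pad.
Only numpy, scipy, OpenCV 4.12 (cv2) and the standard library are available. Lean on these libraries where they do the work, as an engineer would, in place of code of your own. Each camera call takes 0.05 s, during which the arm holds its last target. There are 200 camera calls.

## Working session

There is one attempt and no reset: what is moved stays moved. The work goes in short steps, Python scripts to look and compute and a tool call to move; the robot and the scene stay as the last step left them, time stands still between calls to the robot, and variables do not carry over. Pictures are saved under pics/ and viewed, at most 10 in all, crops included, and the job is handed in when it is done.

Besides the shell and the picture viewer there is one more tool, called as name(argument=value, ...), one argument or row to a line, values as JSON. send_rows: Moves the arm, as the interface text tells. Its arguments: {"type":"object","properties":{"rows":{"type":"array","items":{"type":"object","properties":{"gripper":{"type":"number"},"dx":{"type":"number"},"dy":{"type":"number"},"dz":{"type":"number"},"rx":{"type":"number"},"ry":{"type":"number"},"rz":{"type":"number"}}}}},"required":["rows"]}

```bash
mkdir -p pics
cat > look.py <<'E'
from cell import status, eyes, order, finder
import cv2, numpy as np
def look(cams=("top","scene"), things=("stand","wheel_hub","spoke_end","lever_grip","pot"), save=None):
    for c in cams:
        p=eyes.camera(c)
        if save: cv2.imwrite(f"pics/{save}_{c}.png",p["pixels"][:,:,::-1])
        for t in things:
            print(c,t,[(np.round(d["xyz"],3).tolist(),round(d["score"],2)) for d in finder.tip_of(t,p)][:5])
def st():
    o=status.get_obs(); print({k:np.round(o[k],3).tolist() for k in ("t","ee_pos","ee_rot","ft_force","width","joint_positions")})
E
python3 -c "
from look import *
look(save='a',things=('stand','wheel_hub','spoke_end','lever_grip','pot','spirit_level','tape_measure')); st()"
```

```text
top stand [([0.488, 0.221, 0.0], 0.77)]
top wheel_hub [([0.419, 0.32, 0.113], 0.81)]
top spoke_end [([0.461, 0.275, 0.114], 0.89)]
top lever_grip [([0.531, 0.348, 0.099], 0.63)]
top pot [([0.501, 0.178, 0.066], 0.93)]
top spirit_level [([0.597, -0.116, 0.0], 0.71)]
top tape_measure [([0.505, -0.123, -0.006], 0.73)]
scene stand [([0.596, -0.121, 0.001], 0.31)]
scene wheel_hub [([0.419, 0.327, 0.111], 0.62)]
scene spoke_end [([0.457, 0.274, 0.116], 0.8)]
scene lever_grip [([0.531, 0.352, 0.098], 0.65)]
scene pot [([0.506, 0.177, 0.065], 0.68)]
scene spirit_level [([0.592, -0.122, -0.002], 0.7)]
scene tape_measure [([0.505, -0.125, -0.002], 0.86)]
{'t': 0.8, 'ee_pos': [0.237, 0.578, 0.245], 'ee_rot': [179.998, -0.001, 157.723], 'ft_force': [-0.033, 0.872, 0.212], 'width': 0.086, 'joint_positions': [66.637, 24.239, 93.385, 0.001, 62.373, -1.087]}
```

View pics/a_top.png

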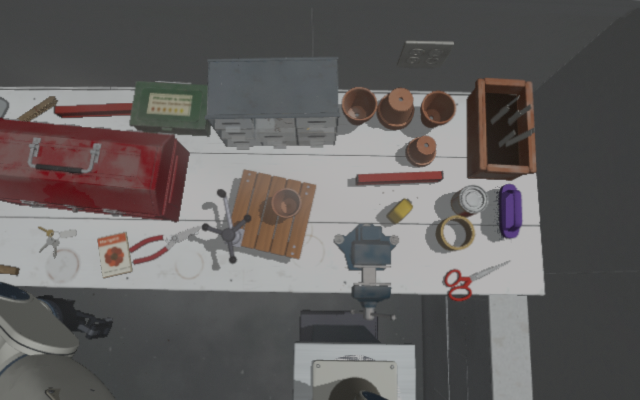

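View pics/a_scene.png

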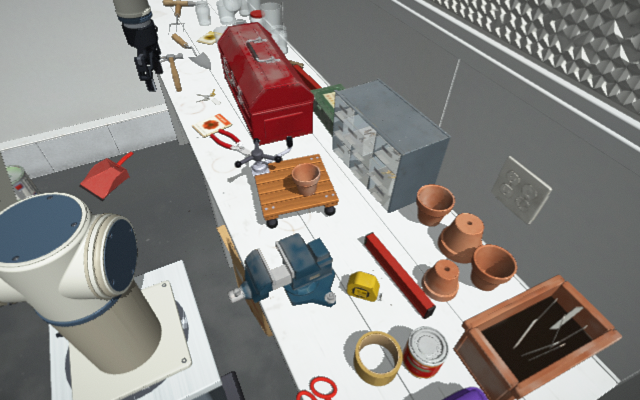

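Top view: the hub is at (229,236), with spoke balls at (248,218), (209,228) and (233,260). The lever grip is at (222,193), the deck spans (246,170) to (301,259), and the pot is at (287,203). The networks agree with the picture. Next I'll zoom in to measure the tilt from the deck corners.

```bash
python3 -c "
import cv2,numpy as np
a=cv2.imread('pics/a_scene.png')[145:235,235:350]; b=cv2.imread('pics/a_top.png')[160:270,170:325]
cv2.imwrite('pics/c1.png',cv2.resize(a,None,fx=6,fy=6,interpolation=cv2.INTER_CUBIC)); cv2.imwrite('pics/c2.png',cv2.resize(b,None,fx=5,fy=5,interpolation=cv2.INTER_CUBIC))
from cell import eyes
for c in ('top','scene'):
  p=eyes.camera(c); print(p['intrinsics'],p['distortion'],p['world_from_camera'])
"
```

```text
[[414.50451005   0.         318.89065913]
 [  0.         414.50451005 204.35528257]
 [  0.           0.           1.        ]] [-0.03895136  0.          0.          0.          0.        ] [[ 0.01381402  0.98465869 -0.17394379  0.32068141]
 [-0.99989317  0.01443433  0.00230157  0.09937981]
 [ 0.00477702  0.17389341  0.98475289  1.13463151]
 [ 0.          0.          0.          1.        ]]
[[388.96810179   0.         316.73507432]
 [  0.         388.96810179 195.56974098]
 [  0.           0.           1.        ]] [0.00321998 0.         0.         0.         0.        ] [[ 0.89324017  0.31801732 -0.31778449  0.19062734]
 [-0.44936109  0.65358584 -0.60901573 -0.47659921]
 [ 0.0140219   0.6867973   0.72671374  0.81269018]
 [ 0.          0.          0.          1.        ]]
```

View pics/c1.png

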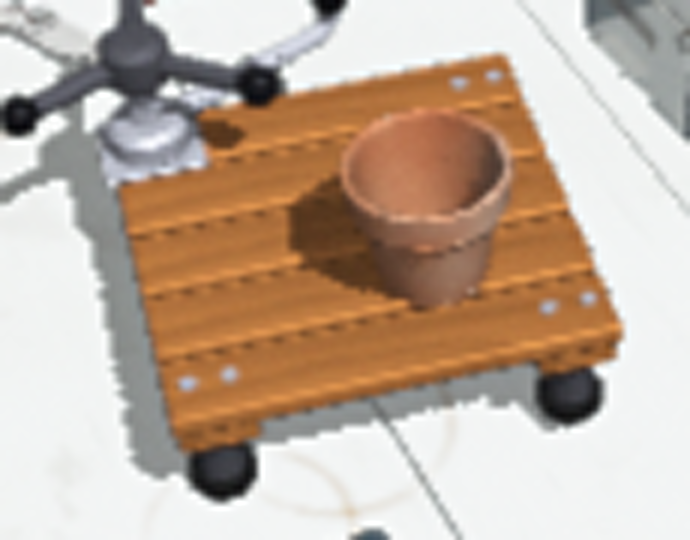

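View pics/c2.png

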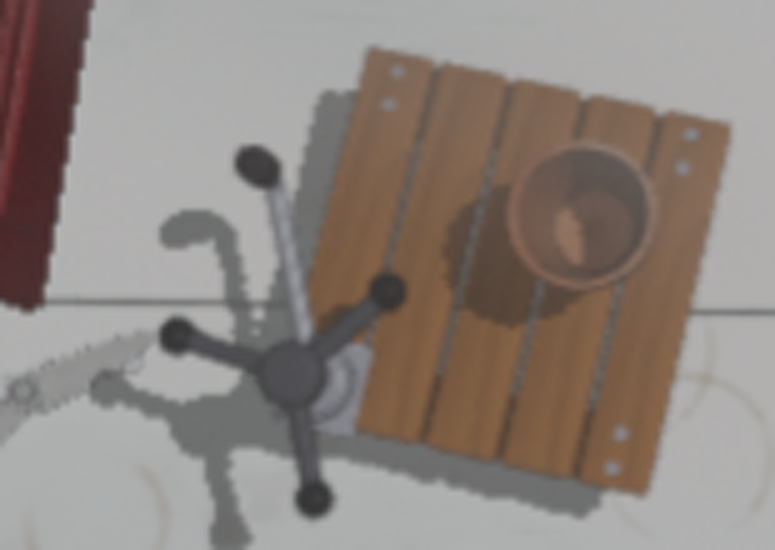

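The scene crop shows the deck corners at crop px (508,55), (622,328), (180,437). The fourth is hidden behind the wheel mount, extrapolated to (104,132). In the top crop they are at (371,46), (731,125), (648,494), with the fourth extrapolated to (276,414). I'll fit the pose to these, with the tilt about the foot diagonal.

```bash
cat > fit.py <<'E'
import cv2,numpy as np
from scipy.optimize import least_squares
from scipy.spatial.transform import Rotation as R
CAM={'top':(np.array([[414.50451005,0,318.89065913],[0,414.50451005,204.35528257],[0,0,1]]),np.array([-0.03895136,0,0,0,0]),
 np.array([[0.01381402,0.98465869,-0.17394379,0.32068141],[-0.99989317,0.01443433,0.00230157,0.09937981],[0.00477702,0.17389341,0.98475289,1.13463151]])),
'scene':(np.array([[388.96810179,0,316.73507432],[0,388.96810179,195.56974098],[0,0,1]]),np.array([0.00321998,0,0,0,0]),
 np.array([[0.89324017,0.31801732,-0.31778449,0.19062734],[-0.44936109,0.65358584,-0.60901573,-0.47659921],[0.0140219,0.6867973,0.72671374,0.81269018]]))}
def proj(c,P):
    K,D,T=CAM[c]; q=(np.atleast_2d(P)-T[:,3])@T[:,:3]*[1,-1,-1]
    return cv2.projectPoints(q,np.zeros(3),np.zeros(3),K,D)[0][:,0]
C=np.array([[100,100,65],[100,-100,65],[-100,-100,65],[-100,100,65]])/1000.
def world(p,Q):  # lean about the foot diagonal (1,1,0) by p[3] toward (-80,80)
    return R.from_euler('z',p[2]).apply(R.from_rotvec(-p[3]*np.array([1,1,0])/2**.5).apply(Q))+[p[0],p[1],0]
def fit(obs,w=(1,1,1,.4),free=('scene','top')):
    W=np.array(w)[:,None]
    def f(p):
        r=[]
        for i,c in enumerate(obs):
            r.append((W*(proj(c,world(p,C))+p[4+2*i:6+2*i]-obs[c])).ravel())
        return np.concatenate(r+[p[4:]/1.0*.7])
    s=least_squares(f,np.r_[.5,.22,-.18,.05,np.zeros(2*len(obs))],loss='soft_l1')
    cov=np.linalg.inv(s.jac.T@s.jac)
    print('pose',np.round(s.x,4),'sd tilt/px',cov[3,3]**.5,'cost',s.cost); print(np.round(s.fun,2)); return s.x
E
python3 -c "
from fit import *
sc=np.array([(508,55),(622,328),(180,437),(104,132)])/6+[235-.4,145-.4]
tp=np.array([(371,46),(731,125),(648,494),(276,414)])/5+[170-.4,160-.4]
for o in ({'scene':sc},{'top':tp},{'scene':sc,'top':tp}):
  x=fit(o); print('screw',world(x,[[-.08,.08,.111]]))
  print('handwheel est',3.14-np.tan(x[3])*.113/.00255)
K,D,T=CAM['top']
print(proj('top',[[.4,.42,0],[.42,.42,.15]]))
# spoke dirs from top crop, z .111
h=None
for uv in ((292,374),(387,291),(178,336),(314,498),(258,167)):
  q=np.array([[uv[0]/5+169.6,uv[1]/5+159.6]]); n=cv2.undistortPoints(q[None],K,D)[0,0]; d=T[:,:3]@[n[0],-n[1],-1]
  z=.1235 if h is None else .111
  P=T[:,3]+d*(z-T[2,3])/d[2]; h=P if h is None else h; v=P-h; print(np.round(P,3),np.hypot(*v[:2]).round(3),np.degrees(np.arctan2(v[1],v[0])).round(1))
"
```

```text
pose [ 0.4853  0.2173 -0.1954  0.0709  0.026   0.1902] sd tilt/px 0.03292050592906567 cost 1.3600890091060784
[-0.28 -0.1   1.61  0.16 -0.71 -0.34 -0.02  0.49  0.02  0.13]
screw [[0.41815917 0.31756531 0.10270559]]
handwheel est -0.007428613934267858
pose [ 0.4858  0.2221 -0.2051  0.0086  0.018   0.1024] sd tilt/px 0.1089279845481042 cost 0.6303954264105942
[-0.69 -0.25  0.59 -0.18  0.17  0.51 -0.31 -0.2   0.01  0.07]
screw [[0.42324174 0.31747091 0.11001782]]
handwheel est 2.7569067150320743
pose [ 0.4867  0.2183 -0.2043  0.0727 -0.2568  0.4865 -0.0872 -0.1814] sd tilt/px 0.030230613321860857 cost 2.3722992189305945
[ 0.03 -0.02  1.33  0.24 -1.09 -0.72  0.09  0.39 -0.74  0.02  0.45 -0.65
  0.21  0.76  0.06  0.01 -0.18  0.34 -0.06 -0.13]
screw [[0.42028706 0.3193365  0.10248597]]
handwheel est -0.08840199849730768
[[200.17990752 246.21702804]
 [183.33856993 233.14570607]]
[0.421 0.318 0.123] 0.0 0.0
[0.465 0.276 0.111] 0.061 -44.5
[0.441 0.379 0.111] 0.064 72.3
[0.362 0.307 0.111] 0.061 -169.4
[0.527 0.344 0.111] 0.109 13.5
```

send_rows(
  rows=[
    {"dx": -0.05,"dy": -0.032,"dz": 0,"rz": -10,"gripper": 0},
    {"dx": -0.1,"dy": -0.064,"dz": 0,"rz": -20,"gripper": 0},
    {"dx": -0.15,"dy": -0.096,"dz": 0,"rz": -30,"gripper": 0},
    {"dx": -0.2,"dy": -0.128,"dz": 0,"rz": -40,"gripper": 0},
    {"dx": -0.25,"dy": -0.16,"dz": 0,"rz": -50,"gripper": 0},
  ],
)

```text
schema error: expected keys gripper, dx, dy, dz, rx, ry, rz
```

send_rows(
  rows=[
    {"dx": -0.05,"dy": -0.032,"dz": 0,"rx": 0,"ry": 0,"rz": -10,"gripper": 0},
    {"dx": -0.1,"dy": -0.064,"dz": 0,"rx": 0,"ry": 0,"rz": -20,"gripper": 0},
    {"dx": -0.15,"dy": -0.096,"dz": 0,"rx": 0,"ry": 0,"rz": -30,"gripper": 0},
    {"dx": -0.2,"dy": -0.128,"dz": 0,"rx": 0,"ry": 0,"rz": -40,"gripper": 0},
    {"dx": -0.25,"dy": -0.16,"dz": 0,"rx": 0,"ry": 0,"rz": -50,"gripper": 0},
  ],
)

```text
t: 1.52
ee_pos: [0.4066, 0.3371, 0.2456]
ee_rot: [180.0, 0.0, -152.6]
ft_force: [0.0, -0.1, 0.3]
width: 0.0855
finger_force: 0.0
```

send_rows(
  rows=[
    {"dx": -0.001,"dy": -0.005,"dz": 0.01,"rx": 0,"ry": 0,"rz": -10,"gripper": 0},
    {"dx": -0.002,"dy": -0.01,"dz": 0.03,"rx": 0,"ry": 0,"rz": -20,"gripper": 0},
    {"dx": -0.003,"dy": -0.015,"dz": 0.05,"rx": 0,"ry": 0,"rz": -30,"gripper": 0},
    {"dx": -0.004,"dy": -0.019,"dz": 0.07,"rx": 0,"ry": 0,"rz": -40,"gripper": 0},
    {"dx": -0.004,"dy": -0.019,"dz": 0.085,"rx": 0,"ry": 0,"rz": -45.5,"gripper": 0},
  ],
)

```text
t: 2.15
ee_pos: [0.418, 0.3232, 0.1596]
ee_rot: [180.0, -0.0, -107.2]
ft_force: [-0.0, -0.4, -0.3]
width: 0.0857
finger_force: 0.0
```

```bash
python3 -c "
from look import *
st(); look(cams=('scene',),things=('wheel_hub',),save='d'); st()
a=cv2.imread('pics/d_scene.png')[100:235,210:350]
cv2.imwrite('pics/d1.png',cv2.resize(a,None,fx=4,fy=4,interpolation=cv2.INTER_CUBIC))"
```

```text
{'t': 2.15, 'ee_pos': [0.418, 0.323, 0.16], 'ee_rot': [179.988, -0.02, -107.186], 'ft_force': [-0.024, -0.433, -0.328], 'width': 0.086, 'joint_positions': [36.421, 23.175, 109.09, -0.003, 47.759, -126.391]}
scene wheel_hub [([0.418, 0.326, 0.111], 0.66)]
{'t': 2.25, 'ee_pos': [0.417, 0.323, 0.159], 'ee_rot': [179.901, -0.135, -107.364], 'ft_force': [-0.03, 0.404, 1.172], 'width': 0.086, 'joint_positions': [36.444, 23.22, 109.131, 0.001, 47.816, -126.192]}
```

View pics/d1.png

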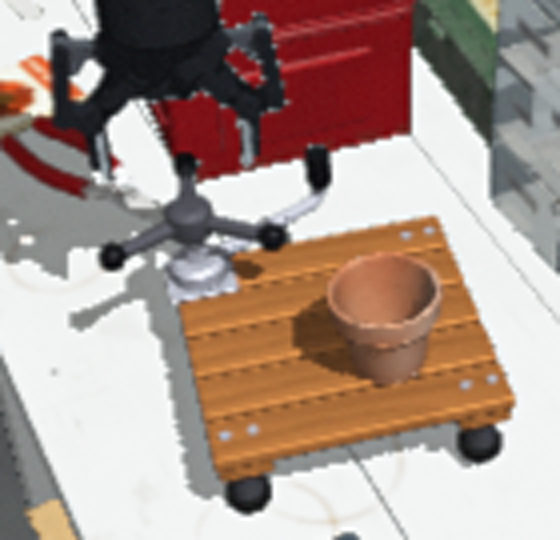

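Both fingers hang on either side of the hub, with tips at crop (248,163) and (102,175), above the spokes. I'll work out the tip height from the picture.

```bash
python3 -c "
from fit import *
for z in (.145,.15,.158): print(z,(proj('scene',[[.418+.0478,.323-.0146,z],[.418-.0478,.323+.0146,z]])-[210,100])*4)"
```

```text
0.145 [[254.69131452 171.98446529]
 [104.9125469  186.37860465]]
0.15 [[254.19716751 166.15098294]
 [103.88565067 180.52415013]]
0.158 [[253.39931841 156.73260077]
 [102.22744597 171.0708577 ]]
```

send_rows(
  rows=[
    {"dx": 0,"dy": 0,"dz": 0.015,"rx": 0,"ry": 0,"rz": 0,"gripper": 0},
    {"dx": 0,"dy": 0,"dz": 0.03,"rx": 0,"ry": 0,"rz": 0,"gripper": 0},
    {"dx": 0,"dy": 0,"dz": 0.045,"rx": 0,"ry": 0,"rz": 0,"gripper": 0},
    {"dx": 0,"dy": 0,"dz": 0.06,"rx": 0,"ry": 0,"rz": 0,"gripper": 0},
    {"dx": 0,"dy": 0,"dz": 0.061,"rx": 0,"ry": 0,"rz": 0,"gripper": 0},
  ],
)

```text
t: 2.88
ee_pos: [0.4171, 0.3229, 0.0979]
ee_rot: [179.9, -0.1, -107.4]
ft_force: [-1.0, -0.7, 0.7]
width: 0.085
finger_force: 0.0
```

send_rows(
  rows=[
    {"dx": 0,"dy": 0,"dz": 0,"rx": 0,"ry": 0,"rz": 5,"gripper": 0},
    {"dx": 0,"dy": 0,"dz": 0,"rx": 0,"ry": 0,"rz": 11,"gripper": 0},
    {"dx": 0,"dy": 0,"dz": 0,"rx": 0,"ry": 0,"rz": 17,"gripper": 0},
    {"dx": 0,"dy": 0,"dz": 0,"rx": 0,"ry": 0,"rz": 23,"gripper": 0},
    {"dx": 0,"dy": 0,"dz": 0,"rx": 0,"ry": 0,"rz": 30,"gripper": 0},
  ],
)

```text
t: 3.5
ee_pos: [0.4186, 0.324, 0.0997]
ee_rot: [-180.0, 0.1, -137.6]
ft_force: [1.3, 1.1, -1.8]
width: 0.0856
finger_force: 0.9
```

```bash
python3 -c "
from look import *
look(save='e',things=('wheel_hub','spoke_end','lever_grip','pot')); st()
a=cv2.imread('pics/e_scene.png')[100:235,210:350]; b=cv2.imread('pics/e_top.png')[140:275,180:320]
cv2.imwrite('pics/e1.png',cv2.resize(np.vstack([a,b]) if 0 else np.hstack([a,b]),None,fx=2.8,fy=2.8,interpolation=cv2.INTER_CUBIC))"
```

```text
top wheel_hub []
top spoke_end [([0.441, 0.263, 0.113], 0.49)]
top lever_grip [([0.532, 0.346, 0.099], 0.59)]
top pot [([0.502, 0.179, 0.066], 0.55)]
scene wheel_hub [([0.418, 0.321, 0.111], 0.9)]
scene spoke_end [([0.435, 0.258, 0.115], 0.86)]
scene lever_grip [([0.529, 0.348, 0.099], 0.68)]
scene pot [([0.504, 0.175, 0.067], 0.72), ([0.596, -0.121, -0.0], 0.52)]
{'t': 4.0, 'ee_pos': [0.418, 0.324, 0.099], 'ee_rot': [-179.995, 0.021, -137.35], 'ft_force': [1.666, -0.114, 0.84], 'width': 0.085, 'joint_positions': [36.454, 28.907, 110.563, -0.004, 40.508, -96.194]}
```

View pics/e1.png

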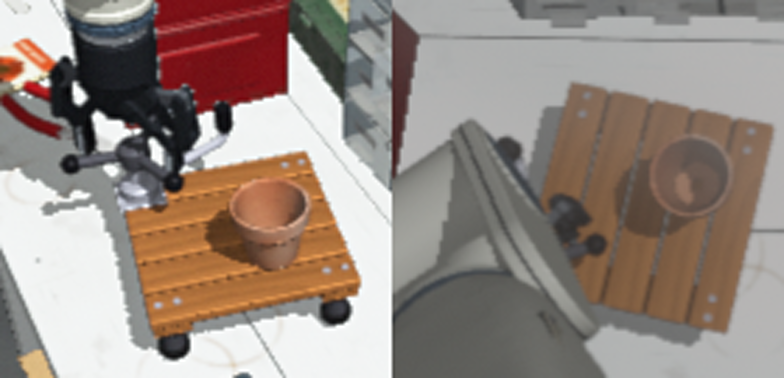

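The wheel is turning with the fingers: the spoke is now at about -73°, from -47°. I'll carry on.

send_rows(
  rows=[
    {"dx": 0,"dy": 0,"dz": 0,"rx": 0,"ry": 0,"rz": 7,"gripper": 0},
    {"dx": 0,"dy": 0,"dz": 0,"rx": 0,"ry": 0,"rz": 14,"gripper": 0},
    {"dx": 0,"dy": 0,"dz": 0,"rx": 0,"ry": 0,"rz": 22,"gripper": 0},
    {"dx": 0,"dy": 0,"dz": 0,"rx": 0,"ry": 0,"rz": 30,"gripper": 0},
    {"dx": 0,"dy": 0,"dz": 0,"rx": 0,"ry": 0,"rz": 38,"gripper": 0},
  ],
)

```text
t: 4.62
ee_pos: [0.4181, 0.3236, 0.0993]
ee_rot: [180.0, 0.0, -175.6]
ft_force: [1.9, 0.3, -1.2]
width: 0.0855
finger_force: 0.8
```

send_rows(
  rows=[
    {"dx": 0,"dy": 0,"dz": 0,"rx": 0,"ry": 0,"rz": 7,"gripper": 0},
    {"dx": 0,"dy": 0,"dz": 0,"rx": 0,"ry": 0,"rz": 14,"gripper": 0},
    {"dx": 0,"dy": 0,"dz": 0,"rx": 0,"ry": 0,"rz": 22,"gripper": 0},
    {"dx": 0,"dy": 0,"dz": 0,"rx": 0,"ry": 0,"rz": 30,"gripper": 0},
    {"dx": 0,"dy": 0,"dz": 0,"rx": 0,"ry": 0,"rz": 38,"gripper": 0},
  ],
)

```text
t: 5.25
ee_pos: [0.418, 0.3234, 0.0993]
ee_rot: [180.0, 0.0, 146.4]
ft_force: [1.6, -1.0, -0.8]
width: 0.0853
finger_force: 0.7
```

send_rows(
  rows=[
    {"dx": 0,"dy": 0,"dz": 0,"rx": 0,"ry": 0,"rz": 7,"gripper": 0},
    {"dx": 0,"dy": 0,"dz": 0,"rx": 0,"ry": 0,"rz": 14,"gripper": 0},
    {"dx": 0,"dy": 0,"dz": 0,"rx": 0,"ry": 0,"rz": 22,"gripper": 0},
    {"dx": 0,"dy": 0,"dz": 0,"rx": 0,"ry": 0,"rz": 30,"gripper": 0},
    {"dx": 0,"dy": 0,"dz": 0,"rx": 0,"ry": 0,"rz": 38,"gripper": 0},
  ],
)

```text
t: 5.88
ee_pos: [0.4178, 0.3231, 0.0992]
ee_rot: [-180.0, 0.0, 108.4]
ft_force: [1.0, -1.6, -0.4]
width: 0.0855
finger_force: 0.7
```

```bash
python3 -c "
from look import *
look(save='f',things=('wheel_hub','spoke_end','lever_grip','pot')); st()
a=cv2.imread('pics/f_scene.png')[145:235,235:350]
cv2.imwrite('pics/f1.png',cv2.resize(a,None,fx=6,fy=6,interpolation=cv2.INTER_CUBIC))"
```

```text
top wheel_hub []
top spoke_end []
top lever_grip []
top pot [([0.505, 0.177, 0.063], 0.82)]
scene wheel_hub [([0.423, 0.318, 0.112], 0.59)]
scene spoke_end [([0.362, 0.326, 0.111], 0.88)]
scene lever_grip [([0.532, 0.344, 0.104], 0.76)]
scene pot [([0.506, 0.175, 0.065], 0.7)]
{'t': 6.375, 'ee_pos': [0.418, 0.323, 0.099], 'ee_rot': [-179.983, 0.01, 108.661], 'ft_force': [1.744, -0.826, -0.668], 'width': 0.086, 'joint_positions': [36.452, 28.916, 110.581, -0.006, 40.522, 17.796]}
```

View pics/f1.png

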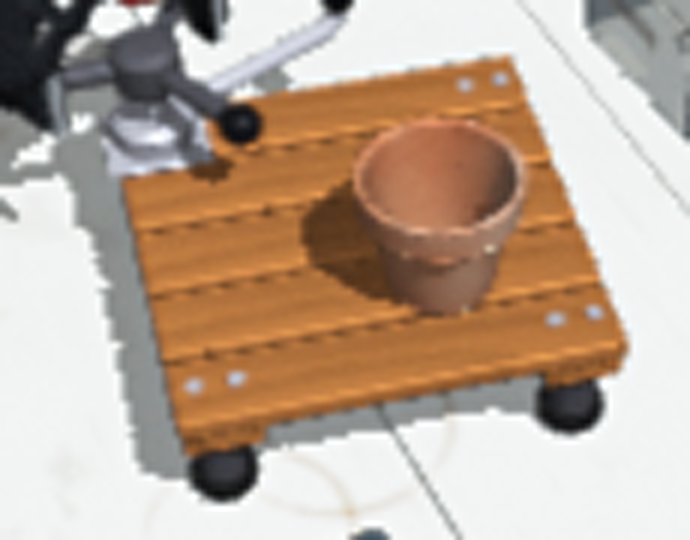

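The stand has come up: the front-right deck corner moved from crop (622,328) to about (627,345), and the lever-grip height reads 104 mm. The wheel has turned about 2.43 rad. To get the absolute tilt I'll fit the deck screw heads at sub-pixel precision in both views.

```bash
cat > tilt.py <<'E'
from fit import *
def cen(img,u,v,r=2.6):
    b=img[:,:,0].astype(float)  # blue channel: screws bright, wood dark
    for _ in range(8):
        y,x=np.mgrid[int(v)-4:int(v)+6,int(u)-4:int(u)+6]; w=b[y,x]; k=np.hypot(x-u,y-v)<r
        w=np.clip(w-np.percentile(w[k],35),0,None)*k; u,v=(w*x).sum()/w.sum(),(w*y).sum()/w.sum()
    return u,v
def S(q): a,b,c=q; return np.array([[a,c,.065],[b,c,.065],[a,-c,.065],[b,-c,.065],[-a,-c,.065],[-b,-c,.065]])
sA=np.array([(495,75),(460,82),(588,298),(548,306),(187,383),(230,374)])/6+[234.6,144.6]
sF=np.array([(500,79),(465,85),(595,313),(555,320),(194,386),(236,379)])/6+[234.6,144.6]
tA=np.array([(397,72),(389,104),(691,134),(683,167),(612,468),(621,433)])/5+[169.6,159.6]
def solve(frames): # list of (cam,img,seed,group)
    obs=[np.array([cen(i,*p) for p in s]) for _,i,s,_ in frames]
    n=max(f[3] for f in frames)+1; cams=sorted({f[0] for f in frames})
    def f(p):
        q=p[4*n:4*n+3]; o=p[4*n+3:].reshape(-1,2); r=[]
        for (c,_,_,g),ob in zip(frames,obs):
            r.append((proj(c,world(p[4*g:4*g+4],S(q)))+o[cams.index(c)]-ob).ravel())
        return np.concatenate(r+[o.ravel()*.5,(q-[.088,.07,.088])*100])
    s=least_squares(f,np.r_[np.tile([.487,.218,-.2,.03],n),.088,.07,.088,np.zeros(2*len(cams))],loss='soft_l1',f_scale=.5)
    cov=np.linalg.inv(s.jac.T@s.jac)*.3**2
    for g in range(n): print('pose',np.round(s.x[4*g:4*g+4],4),'+-',cov[4*g+3,4*g+3]**.5)
    print('screws/off',np.round(s.x[4*n:],4)); print(np.round(s.fun,1))
    return s.x
E
python3 -c "
from tilt import *
I=lambda n:cv2.imread(f'pics/{n}.png')
solve([('scene',I('a_scene'),sA,0)])
solve([('scene',I('a_scene'),sA,0),('top',I('a_top'),tA,0),('scene',I('f_scene'),sF,1)])
solve([('scene',I('a_scene'),sA,0),('top',I('a_top'),tA,0),('scene',I('f_scene'),sF,1),('top',I('f_top'),tA,1)])
"
```

```text
pose [ 0.4862  0.224  -0.2094  0.0599] +- 0.0171576944009914
screws/off [ 0.0889  0.0709  0.0804 -0.0285  0.0832]
[ 0.1 -0.  -0.  -0.1 -0.1  0.  -0.  -0.1  0.   0.1  0.   0.1 -0.   0.
  0.1  0.1 -0.8]
pose [ 0.4868  0.2218 -0.2099  0.0602] +- 0.011040194940456494
pose [ 0.4866  0.222  -0.209   0.0034] +- 0.011496649866208256
screws/off [ 0.089   0.0709  0.0801 -0.5272 -0.3013  0.5003 -0.2203]
[ 0.2  0.   0.  -0.  -0.   0.  -0.  -0.1 -0.   0.1 -0.   0.1 -0.   0.
 -0.   0.  -0.1  0.1  0.   0.   0.1 -0.1 -0.1 -0.   0.1 -0.  -0.  -0.1
  0.1 -0.  -0.1  0.   0.   0.  -0.1 -0.  -0.3 -0.2  0.3 -0.1  0.1  0.1
 -0.8]
pose [ 0.4869  0.2219 -0.2098  0.0601] +- 0.009883612927534266
pose [ 0.4868  0.2219 -0.2099  0.0049] +- 0.010073321853280918
screws/off [ 0.089   0.071   0.0802 -0.5632 -0.2656  0.5355 -0.2098]
[ 0.2  0.  -0.  -0.  -0.   0.  -0.  -0.  -0.1  0.1 -0.1  0.1 -0.1 -0.
 -0.  -0.  -0.1  0.1  0.  -0.   0.1 -0.1 -0.  -0.   0.1 -0.   0.  -0.1
  0.1 -0.  -0.  -0.   0.   0.  -0.1 -0.  -0.   0.1  0.   0.  -0.1  0.1
 -0.   0.1  0.  -0.1  0.  -0.  -0.3 -0.1  0.3 -0.1  0.1  0.1 -0.8]
```

The screw-head fit is very consistent, with residuals of about 0.1 px and a change of 0.056 rad against 0.055 expected. The remaining tilt is about 0.004 rad. I'll turn another 12°, back off and lift.

send_rows(
  rows=[
    {"dx": 0,"dy": 0,"dz": 0,"rx": 0,"ry": 0,"rz": 4,"gripper": 0},
    {"dx": 0,"dy": 0,"dz": 0,"rx": 0,"ry": 0,"rz": 8,"gripper": 0},
    {"dx": 0,"dy": 0,"dz": 0,"rx": 0,"ry": 0,"rz": 12,"gripper": 0},
    {"dx": 0,"dy": 0,"dz": 0,"rx": 0,"ry": 0,"rz": 12,"gripper": 0},
    {"dx": 0,"dy": 0,"dz": 0,"rx": 0,"ry": 0,"rz": 6,"gripper": 0},
  ],
)

```text
t: 7.0
ee_pos: [0.4176, 0.3235, 0.0993]
ee_rot: [-180.0, 0.0, 102.8]
ft_force: [1.1, -1.7, 0.4]
width: 0.0854
finger_force: 0.8
```

send_rows(
  rows=[
    {"dx": 0,"dy": 0,"dz": 0,"rx": 0,"ry": 0,"rz": 0,"gripper": 0},
    {"dx": 0,"dy": 0,"dz": -0.02,"rx": 0,"ry": 0,"rz": 0,"gripper": 0},
    {"dx": 0,"dy": 0,"dz": -0.05,"rx": 0,"ry": 0,"rz": 0,"gripper": 0},
    {"dx": 0,"dy": 0,"dz": -0.09,"rx": 0,"ry": 0,"rz": 0,"gripper": 0},
    {"dx": 0,"dy": 0,"dz": -0.11,"rx": 0,"ry": 0,"rz": 0,"gripper": 0.5},
  ],
)

```text
t: 7.62
ee_pos: [0.4185, 0.3243, 0.2115]
ee_rot: [179.8, -0.1, 102.5]
ft_force: [0.1, 0.9, 0.6]
width: 0.0698
finger_force: 0.0
```

```bash
python3 -c "
from look import *
look(save='g',things=('wheel_hub','spoke_end','lever_grip','pot')); st()
from tilt import *
I=lambda n:cv2.imread(f'pics/{n}.png')
solve([('scene',I('a_scene'),sA,0),('top',I('a_top'),tA,0),('scene',I('f_scene'),sF,1),('scene',I('g_scene'),sF,2)])
"
```

```text
top wheel_hub [([0.424, 0.317, 0.111], 0.59)]
top spoke_end [([0.507, -0.124, -0.002], 0.61), ([0.489, 0.222, -0.0], 0.28)]
top lever_grip [([0.538, 0.344, 0.103], 0.7)]
top pot [([0.507, 0.176, 0.066], 0.61)]
scene wheel_hub [([0.421, 0.318, 0.109], 0.76)]
scene spoke_end [([0.362, 0.33, 0.112], 0.95)]
scene lever_grip [([0.532, 0.341, 0.104], 0.77)]
scene pot [([0.508, 0.176, 0.063], 0.71), ([0.504, -0.125, -0.004], 0.44)]
{'t': 8.125, 'ee_pos': [0.418, 0.323, 0.208], 'ee_rot': [-179.912, 0.036, 102.601], 'ft_force': [0.142, 0.159, -0.183], 'width': 0.043, 'joint_positions': [36.453, 19.001, 107.282, 0.003, 53.812, 23.85]}
pose [ 0.4868  0.2218 -0.21    0.0605] +- 0.010811599815272075
pose [ 0.4865  0.2219 -0.2091  0.0036] +- 0.011312420581744215
pose [ 0.4866  0.222  -0.2096  0.0011] +- 0.011350594150100464
screws/off [ 0.089   0.0709  0.0801 -0.5229 -0.3104  0.4892 -0.2292]
[ 0.2  0.   0.  -0.  -0.   0.  -0.  -0.1 -0.   0.1 -0.   0.1 -0.1  0.
 -0.   0.  -0.1  0.1  0.   0.   0.1 -0.1 -0.1 -0.   0.1 -0.  -0.  -0.1
  0.1 -0.  -0.1  0.   0.   0.1 -0.1  0.  -0.   0.1  0.  -0.1  0.1  0.
 -0.  -0.   0.1  0.  -0.1 -0.1 -0.3 -0.2  0.2 -0.1  0.1  0.1 -0.8]
```

The stand is level, at about 0.001 rad. For the lever I'll straddle the grip with the jaws half open and sweep it around the screw axis at (0.425, 0.317), from about 14° to -32°.

send_rows(
  rows=[
    {"dx": -0.001,"dy": 0.024,"dz": 0,"rx": 0,"ry": 0,"rz": -10,"gripper": 0.5},
    {"dx": -0.002,"dy": 0.048,"dz": 0,"rx": 0,"ry": 0,"rz": -20,"gripper": 0.5},
    {"dx": -0.003,"dy": 0.072,"dz": 0,"rx": 0,"ry": 0,"rz": -30,"gripper": 0.5},
    {"dx": -0.004,"dy": 0.096,"dz": 0,"rx": 0,"ry": 0,"rz": -40,"gripper": 0.5},
    {"dx": -0.005,"dy": 0.119,"dz": 0,"rx": 0,"ry": 0,"rz": -50,"gripper": 0.5},
  ],
)

```text
t: 8.75
ee_pos: [0.5357, 0.3446, 0.2086]
ee_rot: [-180.0, -0.0, 152.9]
ft_force: [0.8, 0.3, 0.4]
width: 0.0426
finger_force: 0.0
```

send_rows(
  rows=[
    {"dx": 0,"dy": 0,"dz": 0,"rx": 0,"ry": 0,"rz": -10,"gripper": 0.5},
    {"dx": 0,"dy": 0,"dz": 0.01,"rx": 0,"ry": 0,"rz": -20,"gripper": 0.5},
    {"dx": 0,"dy": 0,"dz": 0.025,"rx": 0,"ry": 0,"rz": -30,"gripper": 0.5},
    {"dx": 0,"dy": 0,"dz": 0.045,"rx": 0,"ry": 0,"rz": -41,"gripper": 0.5},
    {"dx": 0,"dy": 0,"dz": 0.045,"rx": 0,"ry": 0,"rz": -41,"gripper": 0.5},
  ],
)

```text
t: 9.38
ee_pos: [0.534, 0.3439, 0.1623]
ee_rot: [-179.9, -0.2, -166.5]
ft_force: [-0.7, 0.4, 0.6]
width: 0.0425
finger_force: 0.0
```

```bash
python3 -c "
from look import *
look(save='h',things=('lever_grip','pot')); st()
a=cv2.imread('pics/h_scene.png')[100:235,210:350]; b=cv2.imread('pics/h_top.png')[140:275,180:320]
cv2.imwrite('pics/h1.png',cv2.resize(np.hstack([a,b]),None,fx=2.8,fy=2.8,interpolation=cv2.INTER_CUBIC))"
```

```text
top lever_grip []
top pot [([0.501, 0.178, 0.067], 0.97)]
scene lever_grip [([0.529, 0.343, 0.104], 0.61), ([0.504, 0.177, 0.06], 0.28)]
scene pot [([0.508, 0.174, 0.064], 0.93), ([0.49, 0.224, 0.0], 0.5)]
{'t': 9.675, 'ee_pos': [0.536, 0.345, 0.165], 'ee_rot': [179.975, 0.075, -166.478], 'ft_force': [0.776, -0.254, 0.237], 'width': 0.043, 'joint_positions': [31.713, 30.622, 94.898, 0.0, 54.401, -71.81]}
```

View pics/h1.png

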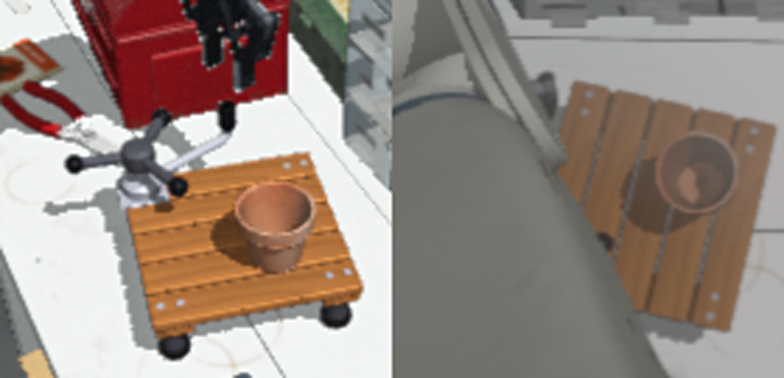

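The grip sits at left crop (227,118), with the finger tips at (213,65) and (240,88) on either side of it and above. Descending.

send_rows(
  rows=[
    {"dx": 0,"dy": 0,"dz": 0.012,"rx": 0,"ry": 0,"rz": 0,"gripper": 0.5},
    {"dx": 0,"dy": 0,"dz": 0.024,"rx": 0,"ry": 0,"rz": 0,"gripper": 0.5},
    {"dx": 0,"dy": 0,"dz": 0.036,"rx": 0,"ry": 0,"rz": 0,"gripper": 0.5},
    {"dx": 0,"dy": 0,"dz": 0.048,"rx": 0,"ry": 0,"rz": 0,"gripper": 0.5},
    {"dx": 0,"dy": 0,"dz": 0.057,"rx": 0,"ry": 0,"rz": 0,"gripper": 0.5},
  ],
)

```text
t: 10.3
ee_pos: [0.5348, 0.3444, 0.1061]
ee_rot: [-180.0, -0.1, -166.4]
ft_force: [0.4, 0.8, -0.1]
width: 0.043
finger_force: 0.0
```

```bash
python3 -c "
from look import *
look(cams=('scene',),things=('lever_grip',)); st()
# arc rows in tool axes about screw axis, radius from TCP
o=status.get_obs(); P=o['ee_pos']; yaw=np.radians(o['ee_rot'][2]); H=np.array([.425,.317])
v=P[:2]-H; print('r',np.hypot(*v),'ang',np.degrees(np.arctan2(v[1],v[0])))
ex=np.array([np.cos(yaw),np.sin(yaw)]); ey=np.array([np.sin(yaw),-np.cos(yaw)])
for d in (-5,5,10,15,20,25,30,40):
  c,s=np.cos(np.radians(-d)),np.sin(np.radians(-d)); D=np.array([c*v[0]-s*v[1],s*v[0]+c*v[1]])-v; print(d,np.round([D@ex,D@ey],4))
"
```

```text
scene lever_grip [([0.531, 0.346, 0.104], 0.61)]
{'t': 10.4, 'ee_pos': [0.534, 0.344, 0.106], 'ee_rot': [-179.96, -0.123, -166.391], 'ft_force': [-0.533, 0.061, -0.013], 'width': 0.043, 'joint_positions': [31.711, 35.212, 96.332, 0.0, 48.584, -71.899]}
r 0.11275318718703284 ang 13.955555954215773
-5 [0.0005 0.0098]
5 [ 0.0004 -0.0098]
10 [ 0.0016 -0.0196]
15 [ 0.0037 -0.0292]
20 [ 0.0066 -0.0386]
25 [ 0.0103 -0.0477]
30 [ 0.0148 -0.0565]
40 [ 0.0259 -0.0726]
```

send_rows(
  rows=[
    {"dx": 0,"dy": -0.01,"dz": 0,"rx": 0,"ry": 0,"rz": 5,"gripper": 0.5},
    {"dx": 0.002,"dy": -0.02,"dz": 0,"rx": 0,"ry": 0,"rz": 10,"gripper": 0.5},
    {"dx": 0.004,"dy": -0.029,"dz": 0,"rx": 0,"ry": 0,"rz": 15,"gripper": 0.5},
    {"dx": 0.007,"dy": -0.039,"dz": 0,"rx": 0,"ry": 0,"rz": 20,"gripper": 0.5},
    {"dx": 0.01,"dy": -0.048,"dz": 0,"rx": 0,"ry": 0,"rz": 25,"gripper": 0.5},
  ],
)

```text
t: 11.02
ee_pos: [0.5369, 0.2956, 0.1077]
ee_rot: [180.0, 0.0, 168.4]
ft_force: [-0.7, 0.5, -0.3]
width: 0.0424
finger_force: 0.4
```

send_rows(
  rows=[
    {"dx": 0,"dy": -0.008,"dz": 0,"rx": 0,"ry": 0,"rz": 4,"gripper": 0.5},
    {"dx": 0.001,"dy": -0.016,"dz": 0,"rx": 0,"ry": 0,"rz": 8,"gripper": 0.5},
    {"dx": 0.002,"dy": -0.023,"dz": 0,"rx": 0,"ry": 0,"rz": 12,"gripper": 0.5},
    {"dx": 0.004,"dy": -0.031,"dz": 0,"rx": 0,"ry": 0,"rz": 16,"gripper": 0.5},
    {"dx": 0.007,"dy": -0.039,"dz": 0,"rx": 0,"ry": 0,"rz": 20,"gripper": 0.5},
  ],
)

```text
t: 11.65
ee_pos: [0.5228, 0.2589, 0.1079]
ee_rot: [179.9, 0.1, 148.5]
ft_force: [1.0, 1.0, 0.3]
width: 0.0425
finger_force: 0.5
```

```bash
python3 -c "
from look import *
st(); look(save='i',things=('lever_grip','wheel_hub','pot','stand')); st()
o=status.get_obs(); v=o['ee_pos'][:2]-np.array([.425,.317]); print(np.hypot(*v),np.degrees(np.arctan2(v[1],v[0])))"
```

```text
{'t': 11.65, 'ee_pos': [0.523, 0.259, 0.108], 'ee_rot': [179.904, 0.064, 148.476], 'ft_force': [1.036, 0.978, 0.261], 'width': 0.043, 'joint_positions': [25.176, 31.522, 103.443, -0.001, 44.92, -33.3]}
top lever_grip []
top wheel_hub []
top pot [([0.506, 0.177, 0.066], 0.9)]
top stand []
scene lever_grip [([0.524, 0.271, 0.102], 0.67)]
scene wheel_hub [([0.422, 0.321, 0.111], 0.6)]
scene pot [([0.507, 0.174, 0.062], 0.93), ([0.421, 0.32, 0.111], 0.59)]
scene stand [([0.493, 0.226, 0.002], 0.73)]
{'t': 12.15, 'ee_pos': [0.522, 0.259, 0.107], 'ee_rot': [179.999, -0.0, 148.639], 'ft_force': [0.188, -0.102, 0.551], 'width': 0.043, 'joint_positions': [25.205, 31.575, 103.455, 0.002, 44.969, -33.435]}
0.11319977452028678 -30.86307856722496
```

send_rows(
  rows=[
    {"dx": 0,"dy": -0.002,"dz": 0,"rx": 0,"ry": 0,"rz": 1,"gripper": 0.5},
    {"dx": 0,"dy": -0.004,"dz": 0,"rx": 0,"ry": 0,"rz": 2,"gripper": 0.5},
    {"dx": 0,"dy": -0.006,"dz": 0,"rx": 0,"ry": 0,"rz": 3,"gripper": 0.5},
    {"dx": 0,"dy": -0.008,"dz": 0,"rx": 0,"ry": 0,"rz": 4,"gripper": 0.5},
    {"dx": 0,"dy": -0.01,"dz": 0,"rx": 0,"ry": 0,"rz": 5,"gripper": 0.5},
  ],
)

```text
t: 12.78
ee_pos: [0.5168, 0.2501, 0.1073]
ee_rot: [180.0, -0.0, 143.5]
ft_force: [-0.7, 1.6, 0.2]
width: 0.0429
finger_force: 0.3
```

send_rows(
  rows=[
    {"dx": 0,"dy": -0.001,"dz": 0,"rx": 0,"ry": 0,"rz": 0,"gripper": 0.5},
    {"dx": 0,"dy": -0.001,"dz": 0,"rx": 0,"ry": 0,"rz": 0,"gripper": 0.5},
    {"dx": 0,"dy": -0.002,"dz": 0,"rx": 0,"ry": 0,"rz": 1,"gripper": 0.5},
    {"dx": 0,"dy": -0.002,"dz": 0,"rx": 0,"ry": 0,"rz": 1,"gripper": 0.5},
    {"dx": 0,"dy": -0.002,"dz": 0,"rx": 0,"ry": 0,"rz": 1,"gripper": 0.5},
  ],
)

```text
t: 13.4
ee_pos: [0.5157, 0.2485, 0.1073]
ee_rot: [-180.0, -0.0, 142.6]
ft_force: [0.1, -0.1, 0.4]
width: 0.0428
finger_force: 0.0
```

```bash
python3 -c "
from look import *
look(cams=('scene',),things=('lever_grip',)); st()"
```

```text
scene lever_grip [([0.517, 0.262, 0.103], 0.55)]
{'t': 13.5, 'ee_pos': [0.516, 0.249, 0.107], 'ee_rot': [-179.989, -0.002, 142.617], 'ft_force': [0.16, -0.445, 0.372], 'width': 0.043, 'joint_positions': [24.545, 30.913, 104.801, -0.005, 44.297, -28.069]}
```

send_rows(
  rows=[
    {"dx": 0,"dy": -0.001,"dz": 0,"rx": 0,"ry": 0,"rz": 0,"gripper": 0.5},
    {"dx": 0,"dy": -0.002,"dz": 0,"rx": 0,"ry": 0,"rz": 1,"gripper": 0.5},
    {"dx": 0,"dy": -0.003,"dz": 0,"rx": 0,"ry": 0,"rz": 1,"gripper": 0.5},
    {"dx": 0,"dy": -0.003,"dz": 0,"rx": 0,"ry": 0,"rz": 1,"gripper": 0.5},
    {"dx": 0,"dy": -0.003,"dz": 0,"rx": 0,"ry": 0,"rz": 1,"gripper": 0.5},
  ],
)

```text
t: 14.12
ee_pos: [0.5147, 0.2473, 0.1074]
ee_rot: [179.8, 0.0, 141.6]
ft_force: [3.3, 6.6, -4.4]
width: 0.0428
finger_force: 3.3
```

The force rose to 7 N, so the lever is at its stop. I'll back off, lift and check.

send_rows(
  rows=[
    {"dx": 0,"dy": 0.004,"dz": 0,"rx": 0,"ry": 0,"rz": 0,"gripper": 0.5},
    {"dx": 0,"dy": 0.009,"dz": 0,"rx": 0,"ry": 0,"rz": 0,"gripper": 0.5},
    {"dx": 0,"dy": 0.009,"dz": -0.02,"rx": 0,"ry": 0,"rz": 0,"gripper": 0.5},
    {"dx": 0,"dy": 0.009,"dz": -0.06,"rx": 0,"ry": 0,"rz": 0,"gripper": 0.5},
    {"dx": 0,"dy": 0.009,"dz": -0.12,"rx": 0,"ry": 0,"rz": 0,"gripper": 0.5},
  ],
)

```text
t: 14.75
ee_pos: [0.5184, 0.2527, 0.227]
ee_rot: [-179.8, -0.1, 141.6]
ft_force: [0.6, 1.5, 0.9]
width: 0.0428
finger_force: 0.0
```

send_rows(
  rows=[
    {"dx": 0.03,"dy": 0,"dz": 0,"rx": 0,"ry": 0,"rz": 0,"gripper": 0.5},
    {"dx": 0.07,"dy": 0,"dz": -0.02,"rx": 0,"ry": 0,"rz": 0,"gripper": 0.5},
    {"dx": 0.12,"dy": 0,"dz": -0.03,"rx": 0,"ry": 0,"rz": 0,"gripper": 0.5},
    {"dx": 0.14,"dy": 0,"dz": -0.04,"rx": 0,"ry": 0,"rz": 0,"gripper": 0.5},
    {"dx": 0.14,"dy": 0,"dz": -0.04,"rx": 0,"ry": 0,"rz": 0,"gripper": 0.5},
  ],
)

```text
t: 15.38
ee_pos: [0.4096, 0.341, 0.2682]
ee_rot: [179.9, 0.0, 141.7]
ft_force: [0.6, -0.5, -0.5]
width: 0.0427
finger_force: 0.0
```

```bash
python3 -c "
from look import *
look(save='j',things=('lever_grip','wheel_hub','pot','stand')); st()
from tilt import *
I=lambda n:cv2.imread(f'pics/{n}.png')
solve([('scene',I('a_scene'),sA,0),('top',I('a_top'),tA,0),('scene',I('f_scene'),sF,1),('scene',I('j_scene'),sF,2)])
a=cv2.imread('pics/j_scene.png')[100:235,210:350]
cv2.imwrite('pics/j1.png',cv2.resize(a,None,fx=4,fy=4,interpolation=cv2.INTER_CUBIC))"
```

```text
top lever_grip [([0.523, 0.258, 0.103], 0.63)]
top wheel_hub [([0.426, 0.313, 0.112], 0.71)]
top pot [([0.504, 0.177, 0.063], 0.77)]
top stand [([0.488, 0.22, -0.002], 0.67)]
scene lever_grip [([0.518, 0.259, 0.105], 0.7)]
scene wheel_hub [([0.423, 0.321, 0.108], 0.64)]
scene pot [([0.509, 0.174, 0.063], 0.57)]
scene stand [([0.49, 0.225, 0.001], 0.62)]
{'t': 15.875, 'ee_pos': [0.41, 0.34, 0.267], 'ee_rot': [-179.974, -0.006, 141.565], 'ft_force': [-0.412, -0.288, 0.283], 'width': 0.043, 'joint_positions': [38.372, 14.983, 103.93, -0.0, 61.113, -13.193]}
pose [ 0.4868  0.2218 -0.2101  0.0606] +- 0.010811941187015542
pose [ 0.4865  0.2219 -0.2091  0.0037] +- 0.011312406962745316
pose [ 0.4866  0.2221 -0.2092  0.0009] +- 0.011358279056827304
screws/off [ 0.089   0.0709  0.0801 -0.5219 -0.3101  0.489  -0.2303]
[ 0.2  0.   0.  -0.  -0.   0.  -0.  -0.1 -0.   0.1 -0.   0.1 -0.1  0.
 -0.   0.  -0.1  0.1  0.   0.   0.1 -0.1 -0.1 -0.1  0.1 -0.  -0.  -0.1
  0.1 -0.  -0.1  0.   0.   0.1 -0.1  0.  -0.1  0.1  0.  -0.1  0.1  0.
 -0.  -0.   0.1  0.  -0.1 -0.1 -0.3 -0.2  0.2 -0.1  0.1  0.1 -0.8]
```

View pics/j1.png

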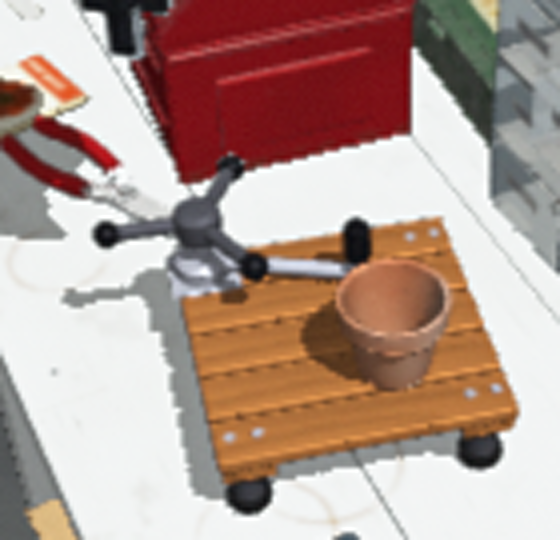

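The lever grip now lies over the deck at crop (357,240), about -31° and at its stop. The pot is upright, the stand is level and unmoved, and the gripper is clear.

```bash
python3 -c "
from cell import order
print(order.finish_job())"
```

```text
the job is handed in; nothing more can be done
None
```

I levelled the stand with the handwheel and swung the lock lever to its stop. The last pictures put the tilt at about 0.001 rad, with the stand in place and the pot upright. I handed the job in at about 16 s; no verdict came back.

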